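Load a sample carrier under a spring clip

ROBOT

A 6-joint arm with a two-finger parallel gripper is mounted at the origin on the work surface. World frame = base frame: x ahead of the robot, y to its left, z up, the work surface at z = 0. Lengths are in m, angles in rad, forces in N, time in s.
With the tool pointing down it reaches from about 0.325 to 0.775 m from the base axis. Payload 5.5 kg.
Tool frame: the origin (TCP) lies at the very end of the fingers, on their centre line; the grasp point (between the pads) lies 19 mm behind it; z points along the fingers, y is the line along which they close (so a half turn about z gives the same grasp; the last joint's range is limited). The gripper opens to 85 mm and grips with 20 to 120 N. Pads are 22 mm wide; open, the fingers measure 114 mm over their backs; the gripper's body (76 mm by 85 mm) begins 54 mm behind the grasp point. The pads swing forward as they close: fully open they stand 13 mm farther back than shut.
Start: joints at [1.178, 0.091, 1.231, -0, 1.82, -0.057], TCP at [0.198, 0.567, 0.231] pointing down, gripper open.
Joint ranges: [-2.87, 2.87], [-0.86, 2.18], [0.17, 2.46], [-1.51, 4.65], [0.06, 2.69], [-2.65, 2.65]. Speed limits (rad/s): [2.57, 2.57, 3.01, 3.14, 3.14, 3.14].

INTERFACE

Orientations are given as a 3x3 rotation matrix whose columns are the frame's x, y, z axes.
In Python, from cell import bot gives the robot as it stands.
- The arm moves only by the shell command python3 -m crank 'ROWS' [FORCE]. ROWS is JSON, a list of rows, each a list of 7 numbers: the shift along the tool's x, y, z as a fraction of full scale, then the turn, a rotation vector about the tool's x, y, z as a fraction of full scale, then the finger opening in mm, from 0 to 85.4. A call has 1 to 8 rows; each row is the pose to reach, as a shift and turn from the pose commanded when the call began, along the tool's axes at that moment, turning the shorter way round; what a row does not reach only later rows make up. Full scale, the value 1, is 0.3 m for a shift and pi rad for a turn. A row lasts 1/8 s, in which the tool goes at most 62.5 mm and 10.7 degrees, less where a joint would pass 70% of its speed; a pose out of reach is approached as far as the arm can. A call with a number of a shift or a turn outside -1 to 1 is refused whole. A call with a gripper value outside its range is refused whole. The fingers move at their own pace and stop on an object; FORCE is the grip in N (left out, the last holds). Time passes only in rows, so rows that repeat a pose let the fingers close. It gives the time, the measured TCP pose, the force, the opening and the grip force at its end, in the units of the state.
- bot.get_state(): the state, without advancing time (a new reading comes with each control period).
- bot.capture(name): name is "side" or "top" or "wrist"; returns the picture (400x640x3 uint8, red, green, blue); there is no depth.
- bot.camera_model(name): a dict with "K" (3x3 intrinsics, pixels), "dist_coeffs" ([k1, k2, p1, p2, k3] as OpenCV has them; the pictures are not rectified), "position" and "rotation" of the camera in the world. Camera axes: x right, y down, z forward; pixel columns grow to the right and rows downward; lengths in m; the calibration is good to about 2 mm. A picture is of the moment at which its call begins: read the wrist's pose just before it. camera_model takes no time and is no camera call; for the wrist camera it gives the pose at the moment of the call.
- bot.hand_in(): hands the job in; it is judged then, once.
Trained networks look in the newest picture that a camera, given by its name, has taken for a name from the list of things; names that differ only in an ending like _2 or _b are one class to them, and where a whole thing is asked for, a point or a joint stands for the part that bears it (a point fixed in the world has none). Each returns a list of dicts, best first, with "confidence" (0 to 1); they miss things now and then, are a little off and sometimes report something else, mostly with a low value. They report only what shows in the picture. A call takes as long as a camera call. They do not tell look-alikes from the thing itself.
- bot.find_in(query, camera): "xyz" ([x, y, z] in m, in world coordinates, good to about 4 mm: the middle of the surface that is visible of it).
The state is a dict: "clock": time; "joints": joint angles; "qvel": joint speeds; "joint_efforts": joint torques, N m; "tcp_pos": TCP position; "ee_rot": TCP orientation; "contact_force": force on the tool from outside, world axes, zero at the start; "moment": the same for the moment, N m; "finger_gap": opening from 0.0 (shut) to 1.0 (fully open); "grasp_force": force on a finger pad.
Only numpy, scipy, OpenCV 4.12 (cv2) and the standard library are available. Lean on these libraries where they do the work, as an engineer would, in place of code of your own. Each camera call takes 0.05 s, during which the arm holds its last target. There are 200 camera calls.

TASK

Load the sample carrier into the measuring stage: with one fingertip press the clip's long thumb bar down and keep it down, and meanwhile with the other fingertip push the carrier along its track, under the raised clip nose, until it is fully home against the end stop; then let the bar up so that the clip nose clamps the carrier, and move clear. Nothing is to be picked up: the carrier stays flat on its track, and the dish, the spirit level and the lens post around the stage stay where they are.

Things in the scene. Friction and masses are not known exactly. Their poses are not given: they have to be found in the camera images.
- stage: Fixed sample stage: steel base 235 x 160 x 12 mm with a black track block whose flat top (deck) is 30 mm above the table. Origin on the table plane, under the track's centre line. +x is the push direction, +y points from the track to the thumb bar, z up. Two guide rails 4 mm high on the deck leave 53 mm (y = -26.5 to +26.5 mm). All on the stage is under 30 mm above the deck.
- stop (a point): Middle of the near face of the steel end stop, at deck height, stage x = +70, y = 0 mm. The stop is 60 mm wide, 8 mm high.
- hinge (a point): Middle of the clip's hinge rod, stage y = +42 mm. The rod, 8 mm thick, runs along stage x from -130 to +65 mm between the track and the thumb bar, its top 13 mm above the deck; small bearing blocks at its ends are 15 mm above the deck.
- carrier: Flat aluminium sample carrier (63 to 126 g) with a dark round wafer, loose on the deck between the rails: plate 70 (x) x 50 (y) x 5 mm with an upturned lip along its rear (-x) edge. Origin: centre of its underside; axes along the stage's. It starts short of the clip nose, which blocks its way when down. Fully home its front edge meets the end stop: origin at stage x = +35 mm.
- lip (a point): Middle of the rear face of the carrier's lip, the face to push on (carrier x = -35 mm, 9 mm above the underside). The lip is 50 mm wide, 6 mm thick, its top 16 mm above the deck.
- thumb_bar (a point): Clip's thumb bar: flat steel, 135 (x) x 30 (y) mm. Origin: middle of its top, at stage x = -57.5, y = +68 mm; at rest 10.6 mm above the deck, sloping up outwards by 0.25 rad; fully pressed level, 4 mm above the deck. A fingertip on it can slide along it while the other, at the same height, pushes the lip. Pressing takes 3 N at first, 5.5 N when fully down; it springs back.
- clip_nose (a point): Square steel nose of the clip, 10 x 8 x 11 mm, on an arm from the hinge rod across the track at stage x = +58 mm, y = 0 (top of the arm 16 mm above the deck at rest). Origin: centre of its underside, 2 mm above the deck at rest, 12 mm with the bar fully pressed. It must be more than 5 mm up for the carrier to pass.
- clip (a joint): Turn of the spring clip about its rod, rad: 0 at rest (nose down), 0.25 bar fully pressed (nose up). The nose rises 42 mm and the bar's middle sinks 26 mm per rad. 0.12 to 0.25 is properly open; about 0.07 with the nose resting on the carrier.
- dish: Bystander: open clear dish with a dark wafer, 90 mm across, 13 mm high, loose on the table beside the stage. Origin: centre of its underside.
- level: Bystander: orange spirit level, 130 (x) x 22 (y) x 40 mm high, standing loose on the table. Origin: centre of its underside.
- lens_post: Bystander: small black lens on a post with a round foot 44 mm across, 67 mm high, loose on the table beyond the stage's end stop. Origin: centre of its underside.
Mind the look-alikes: they are no part of the job. Several things have the shape of the carrier; the one meant has the colours described above.

How it is judged:
On the way, in this order (a step that is already met when the one before it is completed fails the run):
1. a fingertip holds the thumb bar down, the clip open, while the carrier is still short of the nose (value of joint clip above 0.1 rad and contact force between the fingers and clip above 0.5 N and x of carrier in the frame of stage below 0.018 m), for 0.1 s.
2. the carrier is pushed home under the nose while the thumb bar is still held down (value of joint clip above 0.08 rad and contact force between the fingers and clip above 0.5 N and x of carrier in the frame of stage above 0.032 m), for 0.05 s.
At the end, for the whole second after the job is handed in: The carrier lies flat and at rest on the deck, its front edge within 3 mm of the end stop, and the released clip's nose presses on it (over 0.5 N, clip joint 0.04 to 0.10 rad) (x of carrier in the frame of stage between 0.032 and 0.037 m and z of carrier in the frame of stage below 0.032 m and angle between carrier's own z axis and vertical below 0.05 rad and contact force between clip and carrier above 0.5 N and value of joint clip between 0.04 and 0.1 rad and linear speed of carrier below 0.01 m/s); the robot touches nothing.
It fails at once if the carrier is lifted or tipped off its track (z of carrier in the frame of stage above 0.036 m or angle between carrier's own z axis and vertical above 0.2 rad).
It fails at once if the dish, the level or the lens post is moved by more than 15 mm or lifted (distance of any of dish, level, lens_post from where it was at the start of the episode above 0.015 m).
It also fails if it takes over 35 s, if anything falls off the work surface, if the arm or the gripper's body presses on something with over 40 N, if the wrist force passes 120 N, or if a joint passes its speed limit or range.

## Working session

There is one attempt and no reset: what is moved stays moved. The work goes in short steps, Python scripts to look and compute and a shell command to move; the robot and the scene stay as the last step left them, time stands still between calls to the robot, and variables do not carry over. Pictures are saved under pics/ and viewed, at most 10 in all, crops included, and the job is handed in when it is done.

```bash
mkdir -p pics
cat > h.py <<'E'
from cell import bot
import numpy as np, cv2
def snap(c,n):
    im=bot.capture(c); cv2.imwrite(f'pics/{n}.png',im[:,:,::-1]); return im
def proj(c,P):
    m=bot.camera_model(c); R=np.array(m['rotation']); t=np.array(m['position'])
    Pc=(np.atleast_2d(P)-t)@R
    return cv2.projectPoints(Pc,np.zeros(3),np.zeros(3),np.array(m['K']),np.array(m['dist_coeffs']))[0][:,0]
def ray(c,px):
    m=bot.camera_model(c); R=np.array(m['rotation']); t=np.array(m['position'])
    u=cv2.undistortPoints(np.array(px,float).reshape(-1,1,2),np.array(m['K']),np.array(m['dist_coeffs']))[:,0]
    return t,np.c_[u,np.ones(len(u))]@R.T
def atz(c,px,z):
    t,d=ray(c,px); return t+d*((z-t[2])/d[:,2])[:,None]
E
python3 - <<'E'
from h import *
s=bot.get_state(); print(s['clock'],s['ee_rot'])
a=snap('top','top0'); b=snap('side','side0')
cv2.imwrite('pics/both0.png',np.vstack([a,b])[:,:,::-1][:, :])
for c in ['top','side']:
    print(c,bot.camera_model(c)['position'])
    for q in ['carrier','lip','thumb_bar','clip_nose','stop','hinge','dish','level','lens_post']:
        print(q,[(np.round(r['xyz'],3).tolist(),round(r['confidence'],2),proj(c,r['xyz'])[0].round().tolist()) for r in bot.find_in(q,c)][:3])
print(bot.get_state()['clock'])
E
```

```text
0.0 [[-9.44153954e-01  3.29503832e-01 -7.31884280e-04]
 [ 3.29504629e-01  9.44152265e-01 -1.78878996e-03]
 [ 1.01597056e-04 -1.93005237e-03 -9.99998132e-01]]
top [0.46180499 0.05294799 1.07301056]
carrier [([0.364, 0.041, 0.001], 0.91, [334.0, 298.0]), ([0.812, 0.03, 0.009], 0.82, [341.0, 115.0]), ([0.511, 0.249, 0.003], 0.78, [250.0, 234.0])]
lip [([0.816, 0.026, 0.004], 0.91, [343.0, 115.0]), ([0.365, 0.041, 0.006], 0.7, [334.0, 298.0]), ([0.577, 0.022, 0.034], 0.57, [343.0, 208.0])]
thumb_bar [([0.573, 0.091, 0.042], 0.73, [314.0, 208.0])]
clip_nose [([0.575, 0.092, 0.035], 0.69, [314.0, 208.0])]
stop [([0.57, 0.046, 0.03], 0.87, [333.0, 211.0])]
hinge [([0.574, 0.051, 0.033], 0.81, [331.0, 209.0])]
dish [([0.505, -0.112, 0.003], 0.95, [398.0, 240.0])]
level [([0.665, 0.192, 0.038], 0.67, [273.0, 170.0]), ([0.579, 0.024, 0.034], 0.66, [343.0, 207.0])]
lens_post [([0.725, -0.087, 0.01], 0.62, [388.0, 150.0])]
side [0.29801433 0.5247342  0.45153372]
carrier [([0.81, 0.03, 0.004], 0.89, [241.0, 185.0]), ([0.57, 0.029, 0.033], 0.73, [335.0, 212.0]), ([0.508, 0.253, 0.006], 0.72, [290.0, 320.0])]
lip [([0.571, 0.027, 0.035], 0.92, [335.0, 210.0]), ([0.511, 0.25, 0.003], 0.85, [290.0, 319.0]), ([0.814, 0.032, 0.007], 0.8, [239.0, 184.0])]
thumb_bar [([0.567, 0.094, 0.044], 0.89, [318.0, 226.0])]
clip_nose [([0.567, 0.095, 0.042], 0.94, [317.0, 227.0])]
stop [([0.545, 0.081, 0.03], 0.92, [332.0, 233.0])]
hinge [([0.542, 0.08, 0.032], 0.76, [334.0, 232.0])]
dish [([0.502, -0.119, 0.002], 0.77, [398.0, 201.0])]
level [([0.649, 0.2, 0.028], 0.87, [241.0, 249.0])]
lens_post []
1.0
```

View pics/top0.png

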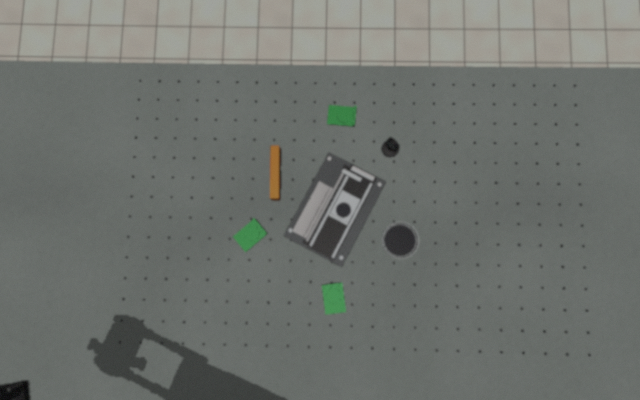

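View pics/side0.png

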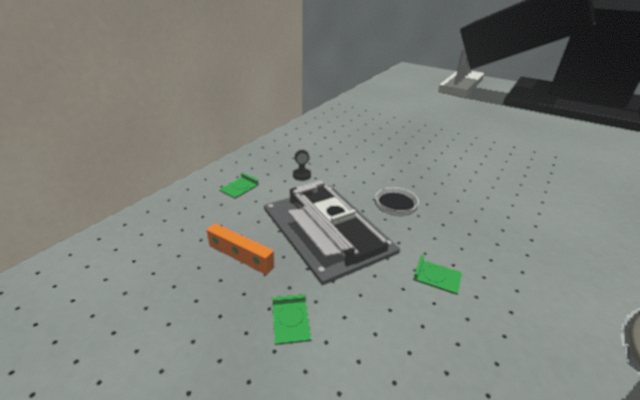

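The carrier meant is the aluminium one with a dark wafer, on the stage at top (343,210) and side (335,210). The three green look-alikes, at top (342,115), (250,234) and (334,298), are the wrong colour and off the track. I'll move the wrist camera over the stage to measure and confirm this.

```bash
python3 -m crank '[[-0.8,-0.615,0,0,0,0.049,54],[-0.8,-0.615,0,0,0,0.049,54],[-0.8,-0.615,0,0,0,0.049,54],[-0.8,-0.615,0,0,0,0.049,54],[-0.8,-0.615,0,0,0,0.049,54],[-0.8,-0.615,0,0,0,0.049,54]]'
python3 - <<'E'
from h import *
s=bot.get_state(); R=np.array(s['ee_rot']);print(s['clock'],R.round(3).tolist(),s['tcp_pos'])
d=np.array([0.51,0.06,0.25])-s['tcp_pos']; print(R.T@d/0.3)
m=bot.camera_model('wrist');print(np.array(m['position'])-s['tcp_pos'],m['rotation'],m['K'])
E
```

```text
clock: 1.75
tcp_pos: [0.3653, 0.3106, 0.2316]
ee_rot: [[-0.88, 0.475, 0.001], [0.475, 0.88, -0.0], [-0.001, 0.0, -1.0]]
contact_force: [0.1, 0.2, -0.5]
finger_gap: 0.633
grasp_force: 0.0
1.75 [[-0.88, 0.475, 0.001], [0.475, 0.88, -0.0], [-0.001, 0.0, -1.0]] [0.36525567 0.31059052 0.23161619]
[-0.82160238 -0.50554204 -0.06057174]
[-0.05939878  0.03147492  0.14000049] [[ 0.47521023  0.84869393  0.23215049]
 [ 0.87987154 -0.45802804 -0.12663484]
 [-0.00114278  0.26444078 -0.96440125]] [[294.22018118   0.         315.32000322]
 [  0.         294.22018118 196.09042672]
 [  0.           0.           1.        ]]
```

```bash
python3 -m crank '[[-0.82,-0.5,0.1,0,0,0,54],[-0.82,-0.5,0.1,0,0,0,54],[-0.82,-0.5,0.1,0,0,0,54],[-0.82,-0.5,0.1,0,0,0,54],[-0.82,-0.5,0.1,0,0,0,54],[-0.82,-0.5,0.1,0,0,0,54]]'
python3 - <<'E'
from h import *
im=snap('wrist','w1')
c='wrist'
for q in ['carrier','lip','thumb_bar','clip_nose','stop','hinge']:
    print(q,[(np.round(r['xyz'],3).tolist(),round(r['confidence'],2),proj(c,r['xyz'])[0].round().tolist()) for r in bot.find_in(q,c)][:2])
m=bot.camera_model('wrist');print(m['position'],m['rotation'],bot.get_state()['clock'])
E
```

```text
clock: 2.5
tcp_pos: [0.5106, 0.0639, 0.2002]
ee_rot: [[-0.881, 0.473, -0.002], [0.473, 0.881, -0.0], [0.001, -0.001, -1.0]]
contact_force: [-0.5, 1.1, 1.1]
finger_gap: 0.629
grasp_force: 0.0
carrier [([0.512, 0.25, 0.008], 0.91, [465.0, 101.0]), ([0.58, 0.026, 0.037], 0.72, [313.0, 251.0])]
lip [([0.576, 0.025, 0.037], 0.91, [311.0, 249.0]), ([0.507, 0.249, 0.0], 0.76, [459.0, 97.0])]
thumb_bar [([0.562, 0.092, 0.043], 0.62, [360.0, 214.0])]
clip_nose [([0.564, 0.09, 0.044], 0.8, [359.0, 217.0])]
stop [([0.546, 0.053, 0.03], 0.91, [321.0, 213.0]), ([0.577, 0.025, 0.038], 0.46, [311.0, 249.0])]
hinge [([0.541, 0.048, 0.028], 0.78, [315.0, 211.0])]
[0.45019449 0.09735811 0.34172144] [[ 0.46850596  0.85226874  0.23268037]
 [ 0.8834598  -0.45167395 -0.12445653]
 [-0.00097475  0.26387238 -0.96455711]] 2.85
```

View pics/w1.png

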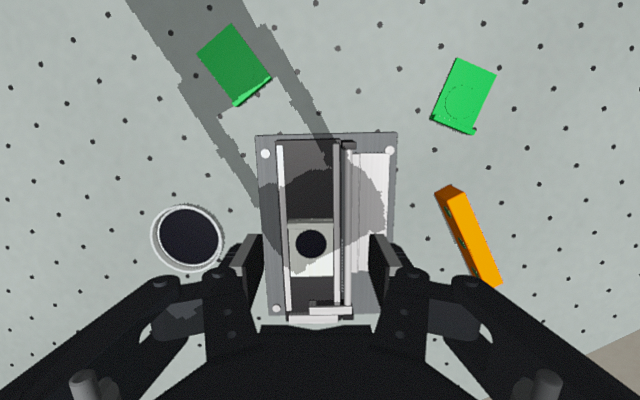

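Run:
```python
import cv2
im=cv2.imread('pics/w1.png')[125:330,245:410]
im=cv2.resize(im,None,fx=2.9,fy=2.9,interpolation=cv2.INTER_CUBIC)
for k in range(0,165,20): cv2.putText(im,str(245+k),(int(k*2.9),8),0,.33,(0,0,255)); cv2.line(im,(int(k*2.9),8),(int(k*2.9),14),(0,0,255))
for k in range(5,205,20): cv2.putText(im,str(125+k),(0,int(k*2.9)+4),0,.33,(0,0,255)); cv2.line(im,(24,int(k*2.9)),(30,int(k*2.9)),(0,0,255))
cv2.imwrite('pics/w1c.png',im)
```

```text
(no output)
```

View pics/w1c.png

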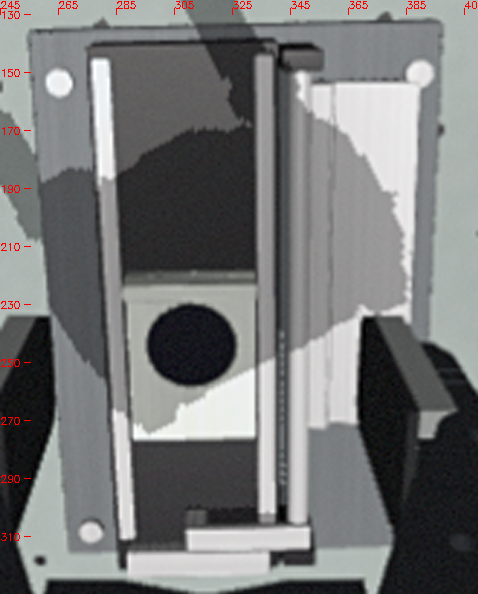

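The crop confirms it: an aluminium plate with a dark wafer at (311,244) lies between the rails. Its lip's rear edge is at row ~219-223, its front edge at row ~276, and the nose and stop are at rows ~310-320.

```bash
cat > m.py <<'E'
from h import *
t=np.array([0.45019449,0.09735811,0.34172144]);R=np.array([[0.46850596,0.85226874,0.23268037],[0.8834598,-0.45167395,-0.12445653],[-0.00097475,0.26387238,-0.96455711]])
m=bot.camera_model('wrist')
def P(cx,cy,z):
    u=cv2.undistortPoints(np.array([[[245+cx/2.9-.35,125+cy/2.9-.35]]]),np.array(m['K']),np.array(m['dist_coeffs']))[0,0]
    d=R@[u[0],u[1],1]; return (t+d*(z-t[2])/d[2])
pts=dict(railLr=(108,58,.034),railLf=(134,538,.034),railRr=(256,55,.034),railRf=(259,520,.034),
 lipbot=(190,272,.030),liptop=(190,285,.046),front=(194,439,.035),lipL=(124,285,.046),lipR=(255,283,.046),
 baseRL=(30,33,.012),baseRR=(442,20,.012),baseFL=(68,550,.012),barRo=(420,82,.0445),barFo=None,barRi=(312,84,.037),barFi=(309,425,.037),
 rodR=(297,75,.043),rodF=(298,520,.043),stopnear=(198,552,.038))
W={k:P(*v) for k,v in pts.items() if v}
dr=[W['railLf']-W['railLr'],W['railRf']-W['railRr'],W['barFi']-W['barRi'],W['rodF']-W['rodR'],W['baseFL']-W['baseRL']]
yaws=[np.degrees(np.arctan2(d[1],d[0])) for d in dr];print('yaws',np.round(yaws,1),[round(float(np.linalg.norm(d)),3) for d in dr])
y=np.radians(np.mean(yaws[:4]));X=np.array([np.cos(y),np.sin(y)]);Y=np.array([-X[1],X[0]])
print(np.degrees(y))
for k,w in W.items(): print(k,w.round(4),'s',round(float(w[:2]@X),4),round(float(w[:2]@Y),4))
E
python3 m.py
```

```text
yaws [-26.6 -26.6 -26.5 -26.1 -26.8] [0.2, 0.192, 0.136, 0.18, 0.23]
-26.45621344746489
railLr [0.4593 0.0529 0.034 ] s 0.3877 0.252
railLf [ 0.6382 -0.0366  0.034 ] s 0.5877 0.2516
railRr [0.4832 0.1002 0.034 ] s 0.388 0.3049
railRf [0.6549 0.014  0.034 ] s 0.5801 0.3044
lipbot [0.5457 0.0398 0.03  ] s 0.4708 0.2788
liptop [0.5452 0.0404 0.046 ] s 0.4701 0.2791
front [0.6079 0.0084 0.035 ] s 0.5405 0.2783
lipL [0.5338 0.0189 0.046 ] s 0.4695 0.2547
lipR [0.5558 0.0619 0.046 ] s 0.47 0.303
baseRL [0.4378 0.0282 0.012 ] s 0.3794 0.2202
baseRR [0.5068 0.1689 0.012 ] s 0.3784 0.377
baseFL [ 0.6433 -0.0759  0.012 ] s 0.6098 0.2187
barRo [0.517  0.1464 0.0445] s 0.3977 0.3614
barRi [0.5013 0.1131 0.037 ] s 0.3984 0.3246
barFi [0.6229 0.0525 0.037 ] s 0.5343 0.3245
rodR [0.4951 0.1096 0.043 ] s 0.3944 0.3187
rodF [0.6564 0.0305 0.043 ] s 0.5741 0.3197
stopnear [ 0.6543 -0.0145  0.038 ] s 0.5922 0.2785
```

```bash
cat >> h.py <<'E'
y0=np.radians(-26.5);SX=np.array([np.cos(y0),np.sin(y0)]);SY=np.array([-SX[1],SX[0]]);O=0.5235*SX+0.2783*SY
def stage():
    s=bot.get_state();p=s['tcp_pos'];d=p[:2]-O;R=np.array(s['ee_rot'])
    f=np.array(s['contact_force'])
    print('clk',round(s['clock'],2),'stage mm',round(d@SX*1e3,1),round(d@SY*1e3,1),'z above deck',round((p[2]-.03)*1e3,1),'yaw err deg',round(np.degrees(np.arctan2(R[1,1],R[0,1]))-63.5,2),'F stage',round(f[:2]@SX,1),round(f[:2]@SY,1),round(f[2],1))
def go(x,y,z):
    s=bot.get_state();xy=O+x*SX+y*SY;print(np.round(np.array(s['ee_rot']).T@(np.r_[xy,z+.03]-s['tcp_pos'])/.3,4))
E
python3 -c "
from h import *
stage();go(-.072,.034,.03)"
```

```text
clk 2.85 stage mm -96.9 8.6 z above deck 171.7 yaw err deg -1.45 F stage -0.2 0.3 -0.0
[-0.0806  0.0867  0.4724]
```

```bash
python3 -m crank '[[-0.08,0.087,0.2,0,0,-0.008,54],[-0.08,0.087,0.4,0,0,-0.008,54],[-0.08,0.087,0.47,0,0,-0.008,54],[-0.08,0.087,0.47,0,0,-0.008,54]]'
python3 - <<'E'
from h import *
snap('wrist','w2');snap('side','s2');stage()
a=cv2.imread('pics/w2.png');b=cv2.imread('pics/s2.png')[150:300,220:460]
cv2.imwrite('pics/c2.png',np.vstack([a[:,:],cv2.resize(b,(640,400))])[200-200:800][::1][:,:].copy()) 
cv2.imwrite('pics/s2c.png',cv2.resize(b,None,fx=3,fy=3,interpolation=cv2.INTER_CUBIC))
E
```

```text
clock: 3.35
tcp_pos: [0.5416, 0.0775, 0.0576]
ee_rot: [[-0.894, 0.447, -0.005], [0.447, 0.894, -0.0], [0.005, -0.003, -1.0]]
contact_force: [0.3, 0.3, 0.5]
finger_gap: 0.633
grasp_force: 0.0
clk 3.45 stage mm -71.1 33.7 z above deck 31.9 yaw err deg -0.08 F stage -0.3 0.7 0.9
```

View pics/w2.png

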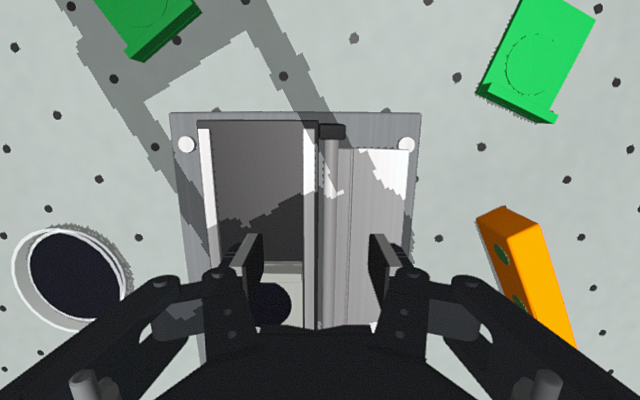

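View pics/s2c.png

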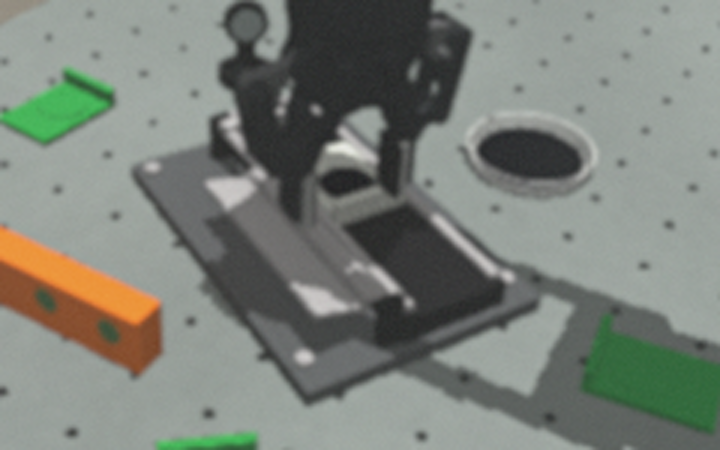

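Both views show the bar finger over the bar and the other finger over the track behind the lip. Before descending, I'll check fingertip projection and triangulate heights from w1 and w2.

Run:
```python
from h import *
from m import t as t1,R as R1,m as M
def W(x,y,z): return np.r_[O+np.array([x,y])@np.array([SX,SY]),z+.03]
for z in (.032,.038):
  for p in [(-.060,-.007),(-.060,.007),(-.082,.007),(-.060,.061),(-.060,.075),(-.082,.061)]:
    q=proj('side',W(*p,z))[0]; print(z,p,((q-[220,150])*3).round())
# triangulate: bar rear outer/inner top corners, rails rear
mm=bot.camera_model('wrist');K,D=np.array(mm['K']),np.array(mm['dist_coeffs'])
R2=np.array(mm['rotation']);t2=np.array(mm['position'])
def PM(R,t): return np.c_[R.T,-R.T@t]
for n,c,b in [('bar Ro',(420,82),(410,149)),('bar Ri',(312,84),(337,148)),('base RL',(30,33),(170,114)),('base RR',(442,20),(421,113)),('railL in rear',(108,58),(209,129))]:
    a=(245+c[0]/2.9-.35,125+c[1]/2.9-.35)
    u=[cv2.undistortPoints(np.array([[p]],float),K,D)[0,0] for p in (a,b)]
    X=cv2.triangulatePoints(PM(R1,t1),PM(R2,t2),u[0],u[1])[:,0];X=X[:3]/X[3]
    print(n,X.round(4),(X[:2]-O)@SX,(X[:2]-O)@SY)
```

```text
yaws [-26.6 -26.6 -26.5 -26.1 -26.8] [0.2, 0.192, 0.136, 0.18, 0.23]
-26.45621344746489
railLr [0.4593 0.0529 0.034 ] s 0.3877 0.252
railLf [ 0.6382 -0.0366  0.034 ] s 0.5877 0.2516
railRr [0.4832 0.1002 0.034 ] s 0.388 0.3049
railRf [0.6549 0.014  0.034 ] s 0.5801 0.3044
lipbot [0.5457 0.0398 0.03  ] s 0.4708 0.2788
liptop [0.5452 0.0404 0.046 ] s 0.4701 0.2791
front [0.6079 0.0084 0.035 ] s 0.5405 0.2783
lipL [0.5338 0.0189 0.046 ] s 0.4695 0.2547
lipR [0.5558 0.0619 0.046 ] s 0.47 0.303
baseRL [0.4378 0.0282 0.012 ] s 0.3794 0.2202
baseRR [0.5068 0.1689 0.012 ] s 0.3784 0.377
baseFL [ 0.6433 -0.0759  0.012 ] s 0.6098 0.2187
barRo [0.517  0.1464 0.0445] s 0.3977 0.3614
barRi [0.5013 0.1131 0.037 ] s 0.3984 0.3246
barFi [0.6229 0.0525 0.037 ] s 0.5343 0.3245
rodR [0.4951 0.1096 0.043 ] s 0.3944 0.3187
rodF [0.6564 0.0305 0.043 ] s 0.5741 0.3197
stopnear [ 0.6543 -0.0145  0.038 ] s 0.5922 0.2785
0.032 (-0.06, -0.007) [392. 173.]
0.032 (-0.06, 0.007) [372. 180.]
0.032 (-0.082, 0.007) [393. 200.]
0.032 (-0.06, 0.061) [293. 206.]
0.032 (-0.06, 0.075) [271. 214.]
0.032 (-0.082, 0.061) [313. 228.]
0.038 (-0.06, -0.007) [393. 165.]
0.038 (-0.06, 0.007) [373. 171.]
0.038 (-0.082, 0.007) [394. 191.]
0.038 (-0.06, 0.061) [293. 198.]
0.038 (-0.06, 0.075) [271. 205.]
0.038 (-0.082, 0.061) [313. 219.]
bar Ro [0.5233 0.1489 0.0273] -0.12164621739231885 0.0884070514405409
bar Ri [0.5039 0.1117 0.031 ] -0.12240505135297469 0.0465024668216691
base RL [0.4392 0.0262 0.0096] -0.1421060839162811 -0.05888417363611357
base RR [ 0.5143  0.1765 -0.0203] -0.14199817829598974 0.10915266375419783
railL in rear [0.4612 0.0511 0.0314] -0.13356167725721096 -0.02680261748007389
```

```bash
python3 -m crank '[[0,0,0.03,0,0,0,54],[0,0,0.053,0,0,0,54],[0,0,0.053,0,0,0,54]]' >/dev/null; python3 -c "
from h import *
stage()"; python3 -m crank '[[0,0,0.01,0,0,0,54],[0,0,0.01,0,0,0,54]]' >/dev/null; python3 -c "
from h import *
stage()";  python3 -m crank '[[0,0,0.01,0,0,0,54],[0,0,0.01,0,0,0,54]]' >/dev/null; python3 -c "
from h import *
stage()"
```

```text
clk 3.83 stage mm -71.7 32.8 z above deck 13.9 yaw err deg -0.12 F stage -0.2 0.2 0.8
clk 4.08 stage mm -71.5 32.9 z above deck 11.2 yaw err deg -0.13 F stage -0.1 -0.7 0.4
clk 4.33 stage mm -71.6 32.9 z above deck 8.1 yaw err deg -0.12 F stage -0.2 -0.0 -0.2
```

```bash
for i in 1; do python3 -m crank '[[0,0,0.01,0,0,0,54],[0,0,0.01,0,0,0,54]]' >/dev/null; python3 -c "
from h import *
stage()"; done; python3 -m crank '[[0,0,0.007,0,0,0,54],[0,0,0.007,0,0,0,54]]' >/dev/null; python3 -c "
from h import *
stage()"
```

```text
clk 4.58 stage mm -71.2 33.2 z above deck 5.7 yaw err deg -0.12 F stage -0.7 -0.3 2.2
clk 4.83 stage mm -71.2 33.2 z above deck 3.6 yaw err deg -0.12 F stage -0.6 0.3 3.7
```

```bash
python3 -m crank '[[0,0,0.006,0,0,0,54],[0,0,0.006,0,0,0,54]]' >/dev/null; python3 -c "
from h import *
stage()"; python3 -m crank '[[0,0,0.004,0,0,0,54],[0,0,0.004,0,0,0,54]]' >/dev/null; python3 -c "
from h import *
stage()
snap('side','s3');stage()
b=cv2.imread('pics/s3.png')[150:300,220:460]
cv2.imwrite('pics/s3c.png',cv2.resize(b,None,fx=3,fy=3,interpolation=cv2.INTER_CUBIC))"
```

```text
clk 5.08 stage mm -71.2 33.0 z above deck 1.6 yaw err deg -0.12 F stage -0.3 -0.5 4.0
clk 5.33 stage mm -71.2 32.9 z above deck 0.5 yaw err deg -0.13 F stage -0.1 -1.6 4.9
clk 5.38 stage mm -71.2 32.9 z above deck 0.6 yaw err deg -0.13 F stage -1.3 -1.4 4.9
```

View pics/s3c.png

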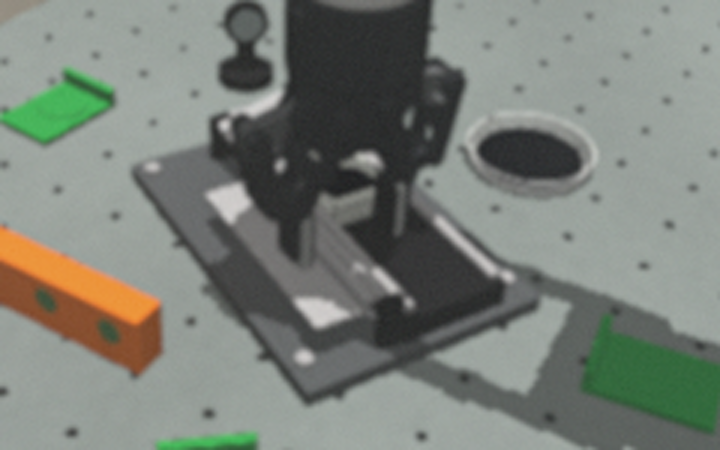

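The bar is held down at about 4.9 N and the other finger is behind the lip. Pushing now.

```bash
python3 -m crank '[[-0.02,0,0.001,0,0,0,54],[-0.04,0,0.002,0,0,0,54],[-0.06,0,0.002,0,0,0,54],[-0.08,0,0.002,0,0,0,54],[-0.1,0,0.002,0,0,0,54],[-0.12,0,0.002,0,0,0,54],[-0.14,0,0.002,0,0,0,54],[-0.15,0,0.002,0,0,0,54]]' >/dev/null; python3 -c "
from h import *
stage()"
```

```text
clk 6.38 stage mm -27.8 33.6 z above deck 0.1 yaw err deg -0.06 F stage -7.0 -0.3 8.5
```

```bash
python3 -c "
from h import *
snap('side','s4');stage();snap('top','t4');snap('wrist','w4')
b=cv2.imread('pics/s4.png')[150:270,260:420]
c=cv2.imread('pics/t4.png')[140:280,270:400]
cv2.imwrite('pics/s4c.png',np.hstack([cv2.resize(b,(480,360),interpolation=cv2.INTER_CUBIC),cv2.resize(c,(320,360),interpolation=cv2.INTER_CUBIC)]))"
```

```text
clk 6.42 stage mm -27.6 33.6 z above deck 0.1 yaw err deg -0.07 F stage -6.5 1.1 8.6
```

View pics/s4c.png

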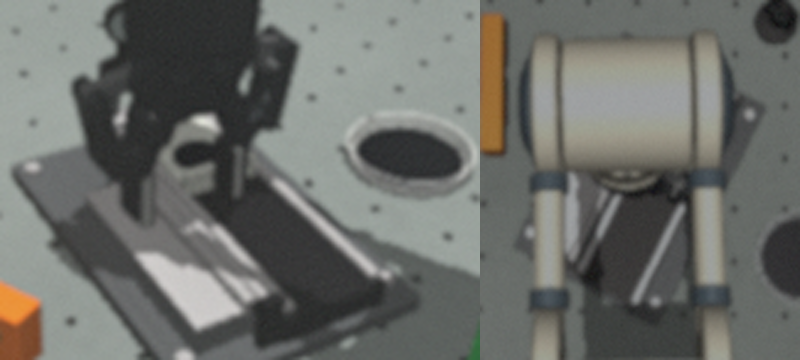

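The side view shows the finger against the lip near (235,195) and the carrier well advanced. I'll go on in small steps and watch the force.

```bash
python3 -m crank '[[-0.007,0,0,0,0,0,54],[-0.013,0,0,0,0,0,54]]' >/dev/null; python3 -c "
from h import *
stage()"; python3 -m crank '[[-0.007,0,0,0,0,0,54],[-0.013,0,0,0,0,0,54]]' >/dev/null; python3 -c "
from h import *
stage()"
```

```text
clk 6.78 stage mm -24.1 33.6 z above deck 0.1 yaw err deg -0.06 F stage -7.6 -0.1 9.1
clk 7.03 stage mm -20.2 33.6 z above deck 0.1 yaw err deg -0.06 F stage -7.0 -0.5 8.4
```

```bash
python3 -m crank '[[-0.01,0,0,0,0,0,54],[-0.02,0,0,0,0,0,54],[-0.02,0,0,0,0,0,54]]' >/dev/null; python3 -c "
from h import *
stage()"; python3 -m crank '[[-0.005,0,0,0,0,0,54],[-0.005,0,0,0,0,0,54]]' >/dev/null; python3 -c "
from h import *
stage()"
```

```text
clk 7.4 stage mm -13.9 33.6 z above deck 0.1 yaw err deg -0.07 F stage -6.2 1.1 8.1
clk 7.65 stage mm -12.6 33.5 z above deck 0.1 yaw err deg -0.06 F stage -6.7 -0.1 9.4
```

```bash
python3 -m crank '[[-0.004,0,0,0,0,0,54],[-0.004,0,0,0,0,0,54]]' >/dev/null; python3 -c "
from h import *
stage()"; python3 -m crank '[[-0.004,0,0,0,0,0,54],[-0.004,0,0,0,0,0,54]]' >/dev/null; python3 -c "
from h import *
stage()"
```

```text
clk 7.9 stage mm -11.5 33.6 z above deck 0.1 yaw err deg -0.06 F stage -7.6 0.5 8.8
clk 8.15 stage mm -10.2 33.6 z above deck 0.1 yaw err deg -0.06 F stage -6.6 0.4 9.3
```

```bash
python3 -m crank '[[-0.004,0,0,0,0,0,54],[-0.004,0,0,0,0,0,54]]' >/dev/null; python3 -c "
from h import *
stage()"; python3 -m crank '[[-0.003,0,0,0,0,0,54],[-0.003,0,0,0,0,0,54]]' >/dev/null; python3 -c "
from h import *
stage()"
```

```text
clk 8.4 stage mm -9.9 33.6 z above deck 0.1 yaw err deg -0.05 F stage -11.2 -0.8 10.2
clk 8.65 stage mm -9.8 33.6 z above deck 0.1 yaw err deg -0.04 F stage -14.2 -0.7 12.4
```

The force rises while the position stays at -9.8 mm, so the carrier is home against the stop. I'll back off the lip with the bar still held, then lift.

```bash
python3 -m crank '[[0.01,0,0,0,0,0,54],[0.02,0,0,0,0,0,54],[0.02,0,-0.01,0,0,0,54],[0.02,0,-0.03,0,0,0,54],[0.02,0,-0.06,0,0,0,54],[0.02,0,-0.2,0,0,0,54],[0.02,0,-0.4,0,0,0,54],[0.02,0,-0.5,0,0,0,54]]' >/dev/null; python3 -m crank '[[0.2,0,-0.1,0,0,0,54],[0.2,0,-0.1,0,0,0,54]]' >/dev/null; python3 -c "
from h import *
stage();t0=bot.get_state()
snap('wrist','w5');snap('side','s5')
m=lambda x,y,z:np.r_[O+x*SX+y*SY,z+.03]
P=[m(0,0,.016),m(.07,0,.008),m(.058,0,.016)]
print(proj('wrist',P).round(),proj('side',P).round())
a=cv2.imread('pics/w5.png')[150:340,230:400];b=cv2.imread('pics/s5.png')[160:300,260:410]
cv2.imwrite('pics/f5.png',np.hstack([cv2.resize(a,(400,447),interpolation=cv2.INTER_CUBIC),cv2.resize(b,(400,447),interpolation=cv2.INTER_CUBIC)]))"
```

```text
clk 9.9 stage mm -74.0 33.6 z above deck 183.2 yaw err deg -0.03 F stage -0.1 -0.0 0.2
[[287. 245.]
 [289. 295.]
 [288. 290.]] [[329. 199.]
 [311. 185.]
 [314. 185.]]
```

View pics/f5.png

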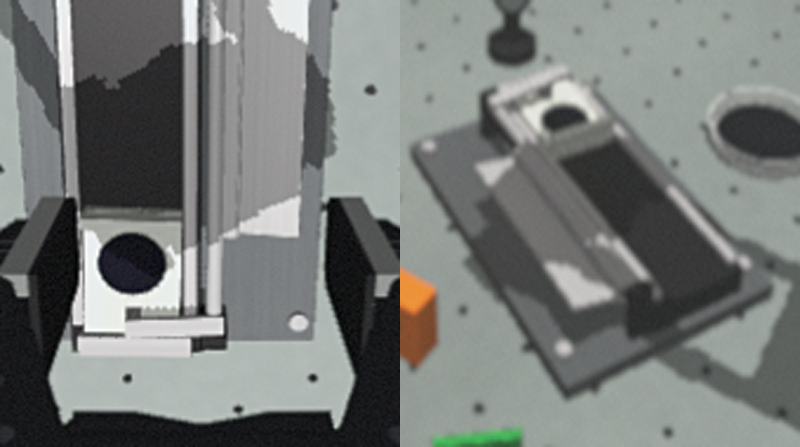

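The carrier sits against the stop, the clip nose rests on it at crop (135,315), and the dish, level and post look undisturbed.

```bash
python3 -c "
from cell import bot
print(bot.hand_in())"
```

```text
the job is handed in; nothing more can be done
None
```

The carrier was pushed home against the end stop with the thumb bar held down, the bar was released so the clip nose rests on the carrier, the arm moved clear, and the job was handed in at about 10 s; hand-in returned no verdict.

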